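Reject a failed power module through the guarded chute of a test fixture

TASK

The power module in the test position under the raised press head has failed. Slide the yellow safety catch fully aside, press the red release button it covered right down so that the stop gate drops, then push the module along its lane, without lifting it off the deck, over the ledge so that it falls down the red chute and comes to rest in the reject bin. Keep off the press head, and leave the next module waiting in the lane and everything else on the bench where it is.

Things in the scene. Friction and masses are not known exactly. Their poses are not given: they have to be found in the camera images.
- tester: Bench test fixture. Origin on the bench below the test position; z up, +y along the lane to ledge, chute and bin, -x the operator (console) side. Its frame, in mm, is used below. Aluminium deck, top z 120, x -30..120, y -235..60. Lane along y centred at x 35 between two rails 43 apart, 6 wide, 5 tall. Grey console in front, x -125..-30, top z 85. Signal lamp at x 98, y -210, radius 16, to z 222.
- head: Fixed raised press head, same frame. Plate with yellow front edge, x 28..123, y -105..35, z 190..214, overhanging the test position. On it a cylinder, radius 21, x 70, y -35, to z 275; below it rubber feet, radius 8, x 50, y -53 and -17, down to z 171. Posts radius 10 at x 98, y -85 and 15. An upright gripper does not fit under it; fingers leaning in from the console side do.
- catch (a joint): Yellow sliding safety catch on the console: 0 covering the button, 0.050 fully aside (m, grows as it slides along the fixture's +y). Stays where it is left; takes about 2 N.
- catch_tab (a point): Centre of the catch's upright black finger tab, 28 (x) x 10 (y) mm, z 102 to 122 in the fixture's frame (this point z 112), at x -80, y -155 when the catch covers the button. It stands in the middle of the yellow plate, 62 (x) x 40 (y) mm, top z 102. The plate runs on two steel guides along y, 50 mm apart, top z 99.
- release (a joint): Red release button under the catch: 0 up, 0.008 fully down (m). Pressed downwards with about 3 to 4 N; it latches, staying where it is left.
- release_top (a point): Centre of the button's top face, radius 13 mm; at x -80, y -155, z 97 in the fixture's frame when up, z 89 when down. The button is clear to 30 mm on its +y side once the catch is fully aside.
- gate (a joint): Yellow stop gate across the lane at y 45 to 49, linked to the button: 0 up, standing 14 mm above the deck and blocking the lane; 0.016 dropped, below the deck (m).
- module_center (a point): Centre of the failed power module (finned aluminium block, red mark on top), 37 (x) x 58 (y) x 25 mm tall, about 60 to 130 g; axes as the fixture's. It lies on the deck in the lane, lengthways, at about y -50 to -15, between the rails with 3 mm play each side.
- waiting_center (a point): Centre of the next module waiting in the same lane, same size, white mark, at about y -200 to -186 in the fixture's frame; must not be disturbed.
- ledge (a point): Point on the deck at its end, middle of the lane (x 35, y 60, z 120 in the fixture's frame). Beyond it the slippery red chute, 58 mm wide inside, centred at x 35, drops at 48 degrees from z 112, then at 24 degrees, into the reject bin; its side cheeks reach z 128 at the ledge and about z 136 farther out (y 88).
- bin_floor (a point): Centre of the reject bin's inner floor (x 35, y 190, z 5); the bin is open at the top, 92 (x) x 182 (y) mm inside, walls up to 62 mm above the bench; the chute's foot ends inside it.
- passed1: A passed module (green mark), same size, in the black tray, 160 (x) x 120 (y) x 25 mm tall, beside the fixture, centred near x 0, y -318 in the fixture's frame; bystander. Origin at the middle of its underside.
- passed2: The other passed module in the tray; bystander. Origin at the middle of its underside.
- screwdriver: Screwdriver lying on the bench, about 200 mm long; bystander.
- multimeter: Yellow hand-held multimeter lying on the bench, 165 x 78 x 34 mm; bystander.
- tape: Roll of amber tape lying on the bench, 90 mm across, 18 mm tall; bystander.
- spare_sink: Spare heat sink on the bench, 60 x 40 x 25 mm; bystander.
- dispenser: Small blue bottle standing on the bench at the right, 52 mm across, 130 mm tall; bystander.
Things that resemble listed ones, but are neither listed nor needed, are in the scene too. What is shaped like the part that bears module_center but blue is not meant.

How it is judged (in metres and radians):
On the way, in this order (a step that is already met when the one before it is completed fails the run):
1. the safety catch is slid fully aside (value of joint catch above 0.044 m), for 0.1 s.
2. the release button is pressed right down and the gate has dropped (value of joint release above 0.007 m and value of joint gate above 0.0138 m), for 0.1 s.
3. the module has been pushed along the deck over the dropped gate to the ledge (y of module_center in the frame of tester above 0.03 m and z of module_center in the frame of tester above 0.125 m), for 0.02 s.
4. the module has dropped down the chute into the reject bin (x of module_center in the frame of bin_floor between -0.046 and 0.046 m and y of module_center in the frame of bin_floor between -0.091 and 0.091 m and z of module_center in the frame of bin_floor below 0.055 m), for 0.2 s.
At the end, for the whole second after the job is handed in: The failed module lies at rest in the reject bin (its centre within the bin's inside walls and less than 55 mm above its floor), the catch is within 6 mm of fully aside, the button within 1 mm of fully down, and the waiting module within 15 mm of where it was (all of step 4 and linear speed of module below 0.02 m/s and value of joint catch above 0.044 m and value of joint release above 0.007 m and distance of waiting_center from where it was at the start of the episode below 0.015 m); the robot touches nothing.
It fails at once if the failed module is lifted off the deck (12 mm or more) (z of module_center in the frame of tester above 0.1445 m).
It fails at once if the robot knocks against the press head (over 8 N) (contact force between any of the arm, the fingers and head above 8 N).
It fails at once if the waiting module is moved 15 mm or more (distance of waiting_center from where it was at the start of the episode above 0.015 m).
It fails at once if a passed module or another thing on the bench is moved 30 mm or more (distance of any of passed1, passed2, screwdriver, multimeter, tape, spare_sink, dispenser from where it was at the start of the episode above 0.03 m).
It also fails if it takes over 58 s, if anything falls off the work surface, if the arm or the gripper's body presses on something with over 40 N, if the wrist force passes 120 N, or if a joint passes its speed limit or range.

ROBOT

A 6-joint arm with a two-finger parallel gripper is mounted at the origin on the work surface. World frame = base frame: x ahead of the robot, y to its left, z up, the work surface at z = 0. Lengths are in mm, angles in degrees, forces in N, time in s.
With the tool pointing down it reaches from about 300 to 850 mm from the base axis. Payload 4.2 kg.
Tool frame: the origin (TCP) lies at the very end of the fingers, on their centre line; the grasp point (between the pads) lies 19 mm behind it (env.grip_point_offset is the distance from the TCP to the grasp point, in mm); z points along the fingers, y is the line along which they close (so a half turn about z gives the same grasp; the last joint's range is limited). The gripper opens to 91 mm and grips with 3 to 60 N. Pads are 32 mm wide; open, the fingers measure 118 mm over their backs; the gripper's body (76 mm by 178 mm) begins 60 mm behind the grasp point.
Start: joints at [-76.261, 18.312, 89.639, -0, 72.044, -1.146], TCP at [147.713, -555.72, 213.976] pointing down, gripper open.
Joint ranges: [-177.97, 177.97], [-48.28, 115.42], [12.27, 149.76], [-77.06, 257.06], [2.81, 150.46], [-146.56, 146.56]. Speed limits (degrees/s): [147.25, 147.25, 180, 180, 180, 180].

INTERFACE

Orientations are given as [roll, pitch, yaw] about the fixed x, y, z axes, in that order (R = Rz(yaw) Ry(pitch) Rx(roll)).
In Python, from workcell import env gives the robot as it stands. The module is installed in compiled form; this text tells all that it offers.
- The arm moves only by the tool arm_command, never from a script. Its argument "rows" is a list of rows, each an object with "delta_pos": the shift along the tool's x, y, z in mm, a list of three; "roll": the turn about the tool's z in units of 5 degrees (1.0 is 5 degrees); "jaw": the opening in per cent of the stroke, from 0 (shut) to 100 (fully open). A call has 1 to 20 rows; each row is the pose to reach, as a shift and turn from the pose commanded when the call began, along the tool's axes at that moment; what a row does not reach only later rows make up. A row lasts 1/12 s, in which the tool goes at most 41.7 mm and 7.16 degrees, less where a joint would pass 70% of its speed; a pose out of reach is approached as far as the arm can. A call with a gripper value outside its range is refused whole. The fingers move at their own pace and stop on an object; "squeeze" is the grip in N (left out, the last holds). Time passes only in rows, so rows that repeat a pose let the fingers close. It gives the time, the measured TCP pose, the force, the opening and the grip force at its end, in the units of the state.
- env.state(): the state, without advancing time (a new reading comes with each control period).
- env.grab_frame(name): name is "scene" or "top"; returns a dict with "img" (384x512x3 uint8, blue, green, red), "z_map" (384x512 float32, mm along the optical axis (not along the pixel's ray), 0 where there is no reading), "fov_y" (degrees; the focal length in pixels is half the picture's height over the tangent of half this angle, whatever the lens; pixels are square), "cx", "cy" (the principal point, pixels), "R" (3x3) and "t" (3): a world point X has camera coordinates R X + t. Camera axes: x right, y down, z forward; pixel columns grow to the right and rows downward; lengths in mm; the calibration is good to about 2 mm. A picture is of the moment at which its call begins.
- env.job_done(): hands the job in; it is judged then, once.
The state is a dict: "time_s": time; "qpos": joint angles; "qvel": joint speeds; "effort": joint torques, N m; "ee_pos": TCP position; "ee_rot": TCP orientation; "force": force on the tool from outside, world axes, zero at the start; "torque": the same for the moment, N m; "gripper_width": finger opening in mm; "gripper_force": force on a finger pad.
Only numpy, scipy, OpenCV 4.12 (cv2) and the standard library are available. Lean on these libraries where they do the work, as an engineer would, in place of code of your own. Each camera call takes 0.05 s, during which the arm holds its last target. There are 200 camera calls.

## Working session

There is one attempt and no reset: what is moved stays moved. The work goes in short steps, Python scripts to look and compute and a tool call to move; the robot and the scene stay as the last step left them, time stands still between calls to the robot, and variables do not carry over. Pictures are saved under pics/ and viewed, at most 10 in all, crops included, and the job is handed in when it is done.

Besides the shell and the picture viewer there is one more tool, called after ">>>" as name([rows], argument=value, ...), one row to a line, values as JSON. arm_command: Moves the arm, as the interface text tells. Its arguments: {"type":"object","properties":{"rows":{"type":"array"},"squeeze":{"type":"number"}},"required":["rows"]}

```bash
mkdir -p pics; cat > h.py <<'E'
import numpy as np, cv2
from workcell import env
def grab(n):
    f=env.grab_frame(n); np.savez(n+'.npz',**f); return f
def load(n): return dict(np.load(n+'.npz'))
def K(f):
    h=f['img'].shape[0]; return h/2/np.tan(np.radians(float(f['fov_y']))/2)
def ray(f,u,v,z):
    d=f['R'].T@np.array([(u-f['cx'])/K(f),(v-f['cy'])/K(f),1.]); o=-f['R'].T@f['t']
    return o+d*(z-o[2])/d[2]
def pts(f):
    z=f['z_map']; v,u=np.mgrid[:z.shape[0],:z.shape[1]]
    c=np.stack([(u-f['cx'])/K(f)*z,(v-f['cy'])/K(f)*z,z],-1)
    return (c-f['t'])@f['R']
def proj(f,X):
    c=f['R']@np.asarray(X,float)+f['t']; return f['cx']+K(f)*c[0]/c[2], f['cy']+K(f)*c[1]/c[2]
E
python3 - <<'E'
from h import *
for n in('scene','top'):
    f=grab(n); cv2.imwrite(f'pics/{n}0.png',cv2.resize(f['img'],(784,588),interpolation=cv2.INTER_CUBIC))
    print(n,-f['R'].T@f['t'],f['R'][2],f['fov_y'],f['cx'],f['cy'])
print(env.state())
E
```

```text
scene [1457.02061291 -212.50486237  738.42061473] [-0.79780253  0.23319422 -0.55599602] 57.32450882468985 253.98445673088972 191.54898971663582
top [ 404.97058797   60.42359426 1189.36037895] [ 0.13664314 -0.01014313 -0.99056841] 56.10237387104202 254.75750149118917 193.72526820588865
{'time_s': 0.1, 'qpos': array([-7.62601067e+01,  1.83467549e+01,  8.96967465e+01,  8.17360088e-04,
        7.20433977e+01, -1.14609809e+00]), 'qvel': array([ 0.00595251, -0.13298335, -0.09710244, -0.06015813, -0.05462163,
       -0.07052889]), 'effort': array([ 4.34057279e-05, -4.13333058e+01, -2.32510096e+01,  7.28627597e-02,
        4.21862165e-02, -7.00910664e-05]), 'ee_pos': array([ 147.61730234, -555.28609947,  213.23469892]), 'ee_rot': array([-1.79913134e+02, -2.51515089e-03,  1.48857370e+01]), 'force': array([ 0.46950995, -0.404672  , -0.43937234]), 'torque': array([0.02425775, 0.05753176, 0.06395901]), 'gripper_force': 0.0, 'gripper_width': 91.24003810664615}
```

View pics/scene0.png

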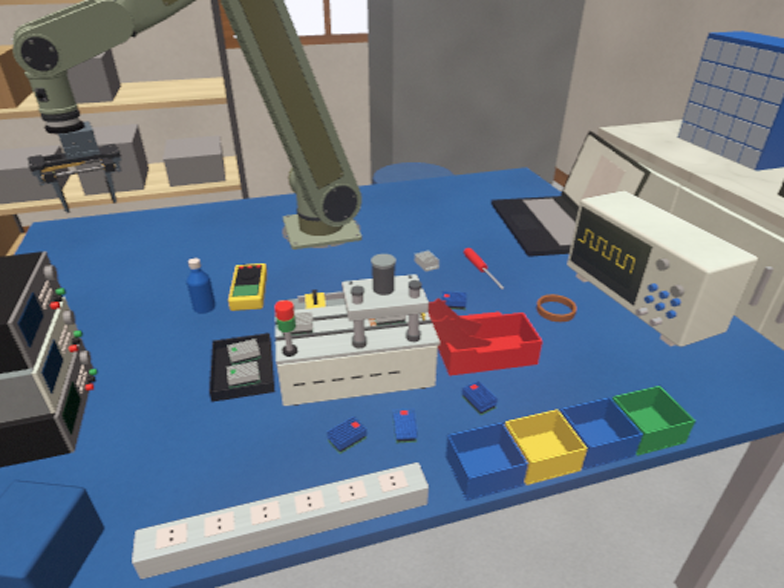

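View pics/top0.png

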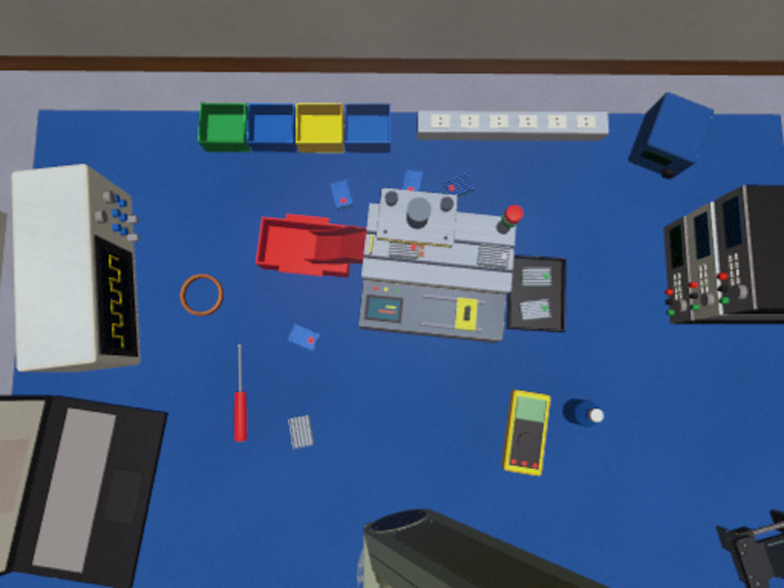

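The top view has the fixture at about (440,260): catch at (466,314), failed module with red mark at (412,248) under the head, waiting module at (493,255). The blue look-alikes at (341,193), (412,180), (459,185) and (303,336) are not meant. Next I'll measure the fixture and check a crop.

```bash
python3 - <<'E'
from h import *
f=load('top'); P=pts(f); img=f['img']; hsv=cv2.cvtColor(img,cv2.COLOR_BGR2HSV)
s=512/784
cv2.imwrite('pics/crop.png',cv2.resize(img[110:230,160:380],None,fx=3.6,fy=3.6,interpolation=cv2.INTER_CUBIC)[:600,:800])
roi=np.zeros(img.shape[:2],bool); roi[115:225,225:345]=1
def rect(m):
    q=P[m&roi][:,:2].astype(np.float32); r=cv2.minAreaRect(q); return len(q),r
yel=cv2.inRange(hsv,(22,120,120),(35,255,255))>0
ym=(yel&roi).astype(np.uint8); n,l,st,c=cv2.connectedComponentsWithStats(ym)
for i in range(1,n):
    if st[i,4]>5: print(st[i],c[i],np.median(P[l==i],0), ray(f,*c[i],102))
cm=((abs(P[...,2]-85)<4)&roi).astype(np.uint8)
n,l,st,c=cv2.connectedComponentsWithStats(cm); i=1+st[1:,4].argmax(); print('console',rect(l==i))
dm=((abs(P[...,2]-120)<3)&roi); print('deck',rect(cv2.morphologyEx(dm.astype(np.uint8),cv2.MORPH_OPEN,np.ones((3,3)))>0))
print('cyl',np.median(P[(abs(P[...,2]-275)<5)&roi],0),((abs(P[...,2]-275)<5)&roi).sum())
hm=(abs(P[...,2]-214)<4)&roi; print('head',rect(hm))
red=((hsv[...,0]<8)|(hsv[...,0]>172))&(hsv[...,1]>140)&(hsv[...,2]>90)
n,l,st,c=cv2.connectedComponentsWithStats((red&roi).astype(np.uint8))
for i in range(1,n):
    if st[i,4]>3: print('red',st[i],c[i],np.median(P[l==i],0))
E
```

```text
[242 158   1   7   7] [242. 161.] [648.71180028  87.93098229 132.77566386] [656.77096879  88.68205359 102.        ]
[298 195  14  21 215] [304.03255814 204.7255814 ] [520.79938447 -99.64119558 102.51516204] [ 521.51183257 -100.43178217  102.        ]
console (2302, ((532.0396118164062, -35.03680419921875), (291.4482116699219, 95.63397979736328), 84.18350982666016))
deck (1483, ((653.1451416015625, -46.782379150390625), (293.0777893066406, 150.0307159423828), 84.86444854736328))
cyl [683.75878904   3.34889082 275.27865693] 200
head (1215, ((682.55615234375, -56.24713134765625), (258.64483642578125, 95.90019226074219), 83.9195327758789))
red [294 121   2   3   6] [294.5 122. ] [809.5647954  -84.87405688  25.96966792]
red [330 134  11  12 102] [335.01960784 139.43137255] [ 690.86542019 -171.95743637  221.82656335]
red [225 148  14  22 240] [231.17916667 159.17916667] [665.78265083 123.06735311  94.23586899]
red [269 159   2   4   8] [269.5 160.5] [648.21764771   6.13295558 145.75911705]
red [225 171   3  10  26] [225.92307692 175.26923077] [622.99624719 140.7839922   54.71893596]
```

View pics/crop.png

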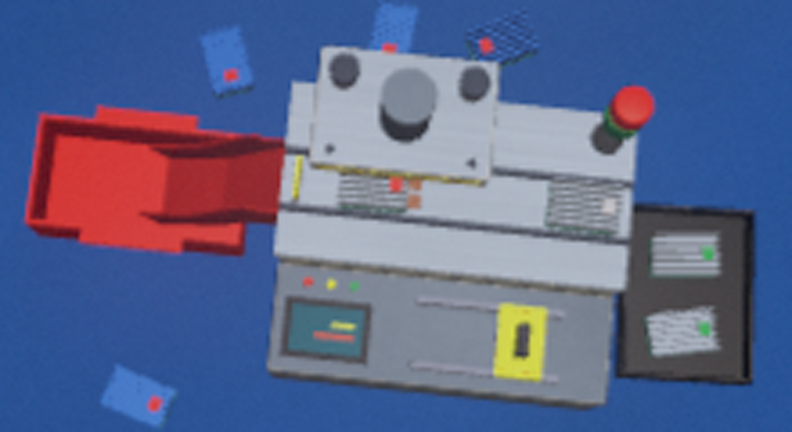

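Fixture fit: origin about (617.4, 45.4), yaw about -6°, with catch, cylinder and deck agreeing within 1 mm. In the crop, the finned grey block with a red mark at (397,185) under the head edge, in the lane, is the failed module (fixture y about -17). The one with the white mark at (585,205) is waiting, and the blue ones are off the fixture. I'll move above the start of the catch push with the fingers shut and aligned.

>>> arm_command([
  {"delta_pos": [117, -79, 0], "roll": 1, "jaw": 0},
  {"delta_pos": [234, -158, 0], "roll": 2, "jaw": 0},
  {"delta_pos": [234, -158, 0], "roll": 2, "jaw": 0},
  {"delta_pos": [234, -158, 0], "roll": 2, "jaw": 0},
  {"delta_pos": [234, -158, 0], "roll": 2, "jaw": 0},
  {"delta_pos": [350, -237, 0], "roll": 3, "jaw": 0},
  {"delta_pos": [468, -317, 0], "roll": 4.18, "jaw": 0},
  {"delta_pos": [468, -317, 0], "roll": 4.18, "jaw": 0},
  {"delta_pos": [468, -317, 0], "roll": 4.18, "jaw": 0},
  {"delta_pos": [468, -317, 0], "roll": 4.18, "jaw": 0},
  {"delta_pos": [468, -317, 0], "roll": 4.18, "jaw": 0},
  {"delta_pos": [468, -317, 0], "roll": 4.18, "jaw": 0},
  {"delta_pos": [468, -317, 0], "roll": 4.18, "jaw": 0},
  {"delta_pos": [468, -317, 0], "roll": 4.18, "jaw": 0},
  {"delta_pos": [468, -317, 0], "roll": 4.18, "jaw": 0},
  {"delta_pos": [468, -317, 0], "roll": 4.18, "jaw": 0},
  {"delta_pos": [468, -317, 0], "roll": 4.18, "jaw": 0},
  {"delta_pos": [468, -317, 0], "roll": 4.18, "jaw": 0},
  {"delta_pos": [468, -317, 0], "roll": 4.18, "jaw": 0},
  {"delta_pos": [468, -317, 0], "roll": 4.18, "jaw": 0},
])

```text
time_s: 1.77
ee_pos: [518.0, -130.1, 214.1]
ee_rot: [180.0, -0.0, -6.1]
force: [-0.7, 0.5, -0.4]
gripper_width: 0.3
gripper_force: 0.0
```

```bash
python3 - <<'E'
from h import *
f=grab('scene'); s=env.state(); e=s['ee_pos']; u,v=map(int,proj(f,e)); print(e,u,v)
c=f['img'][max(v-110,0):v+70,u-120:u+120]; cv2.imwrite('pics/g1.png',cv2.resize(c,None,fx=3.3,fy=3.3,interpolation=cv2.INTER_CUBIC))
P=pts(f); a=np.radians(-6); d=P-e; x=np.cos(a)*d[...,0]+np.sin(a)*d[...,1]; y=-np.sin(a)*d[...,0]+np.cos(a)*d[...,1]; z=d[...,2]
for z0 in range(0,150,8):
    m=(z>=z0)&(z<z0+8)&(abs(x)<130)&(abs(y)<130)&(f['z_map']>0)
    if m.sum(): print(z0,m.sum(),'x',np.percentile(x[m],[2,98]).round(),'y',np.percentile(y[m],[2,98]).round())
E
```

```text
[ 518.05844416 -129.96451149  214.0947232 ] 192 165
0 22 x [ 14. 126.] y [-11. 121.]
8 12 x [14. 20.] y [-11.   7.]
16 19 x [15. 22.] y [-10.   7.]
24 19 x [-3. 21.] y [-13.   8.]
32 23 x [10. 21.] y [-14.   9.]
40 19 x [15. 20.] y [-14.  10.]
48 35 x [-10.  20.] y [-15.  10.]
56 18 x [ 7. 20.] y [-14.  11.]
64 18 x [16. 22.] y [-16.  12.]
72 5 x [-28.  40.] y [-81.  71.]
80 56 x [14. 41.] y [-83.  77.]
88 159 x [14. 41.] y [-80.  74.]
96 109 x [22. 42.] y [-81.  78.]
104 138 x [-20.  40.] y [-88.  82.]
112 341 x [-34.  40.] y [-88.  83.]
120 223 x [-33.  37.] y [-89.  85.]
128 67 x [20. 29.] y [-17.  47.]
136 67 x [20. 30.] y [-17.  45.]
144 74 x [20. 28.] y [-19.  46.]
```

View pics/g1.png

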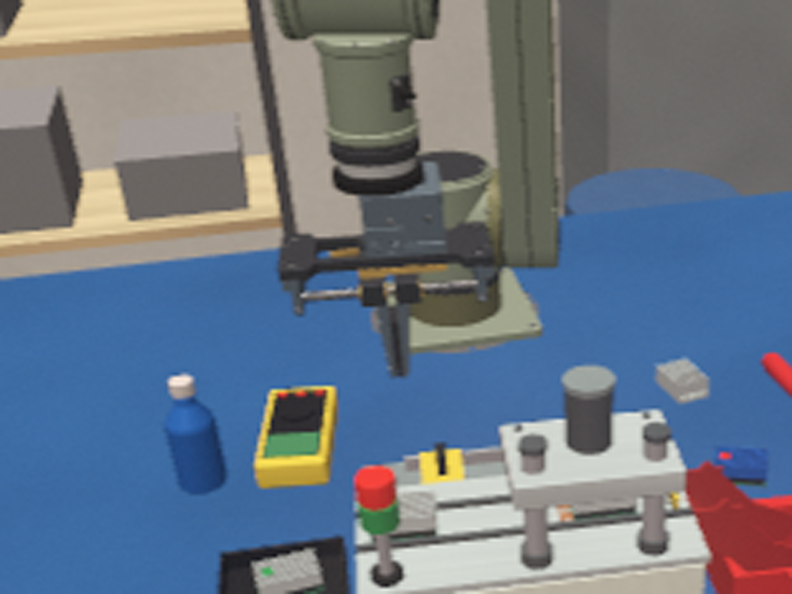

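The fingers are slim (about ±16 mm in x) up to about 75 mm behind the TCP, where the body begins. With the TCP above z 136 the body clears the plate top, so the upright tool can push on the module's console-side rear corner at x<28. First I'll descend behind the tab and slide the catch.

>>> arm_command([
  {"delta_pos": [0, 0, 35], "roll": 0, "jaw": 0},
  {"delta_pos": [0, 0, 70], "roll": 0, "jaw": 0},
  {"delta_pos": [0, 0, 95], "roll": 0, "jaw": 0},
  {"delta_pos": [0, 0, 106], "roll": 0, "jaw": 0},
  {"delta_pos": [0, 0, 106], "roll": 0, "jaw": 0},
  {"delta_pos": [0, -5, 106], "roll": 0, "jaw": 0},
  {"delta_pos": [0, -10, 106], "roll": 0, "jaw": 0},
  {"delta_pos": [0, -15, 106], "roll": 0, "jaw": 0},
  {"delta_pos": [0, -20, 106], "roll": 0, "jaw": 0},
  {"delta_pos": [0, -25, 106], "roll": 0, "jaw": 0},
  {"delta_pos": [0, -30, 106], "roll": 0, "jaw": 0},
  {"delta_pos": [0, -35, 106], "roll": 0, "jaw": 0},
  {"delta_pos": [0, -40, 106], "roll": 0, "jaw": 0},
  {"delta_pos": [0, -45, 106], "roll": 0, "jaw": 0},
  {"delta_pos": [0, -50, 106], "roll": 0, "jaw": 0},
  {"delta_pos": [0, -54, 106], "roll": 0, "jaw": 0},
  {"delta_pos": [0, -58, 106], "roll": 0, "jaw": 0},
  {"delta_pos": [0, -61, 106], "roll": 0, "jaw": 0},
  {"delta_pos": [0, -61, 106], "roll": 0, "jaw": 0},
])

```text
time_s: 3.4
ee_pos: [524.9, -67.7, 107.8]
ee_rot: [-180.0, 0.0, -6.0]
force: [0.6, 0.9, 0.6]
gripper_width: 0.5
gripper_force: 0.0
```

>>> arm_command([
  {"delta_pos": [0, -1, 0], "roll": 0, "jaw": 0},
  {"delta_pos": [0, -2, 0], "roll": 0, "jaw": 0},
  {"delta_pos": [0, -3, 0], "roll": 0, "jaw": 0},
  {"delta_pos": [0, -3, 0], "roll": 0, "jaw": 0},
])

```text
time_s: 3.73
ee_pos: [524.9, -66.2, 107.8]
ee_rot: [179.9, 0.0, -6.0]
force: [-0.9, -4.6, -0.5]
gripper_width: 0.2
gripper_force: 2.3
```

```bash
python3 - <<'E'
from h import *
f=grab('scene'); s=env.state(); e=s['ee_pos']; print(e,s['force'])
cv2.imwrite('pics/g2.png',cv2.resize(f['img'][160:260,160:320],None,fx=5,fy=5,interpolation=cv2.INTER_CUBIC))
P=pts(f); hsv=cv2.cvtColor(f['img'],cv2.COLOR_BGR2HSV)
d=P-[617.4,45.4,0]; a=np.radians(-6); x=np.cos(a)*d[...,0]+np.sin(a)*d[...,1]; y=-np.sin(a)*d[...,0]+np.cos(a)*d[...,1]
yel=cv2.inRange(hsv,(20,120,120),(36,255,255))>0
m=yel&(abs(P[...,2]-102)<4)&(x<-40)&(x>-130)&(y<0)&(y>-200)
print(m.sum(),np.percentile(y[m],[1,50,99]),np.percentile(x[m],[1,99]))
E
```

```text
[524.92338151 -66.21166228 107.78272725] [-1.51214455 -5.52026221 -0.03069314]
34 [-124.12082495 -110.59200135  -97.48913388] [-97.05332195 -51.60650463]
```

View pics/g2.png

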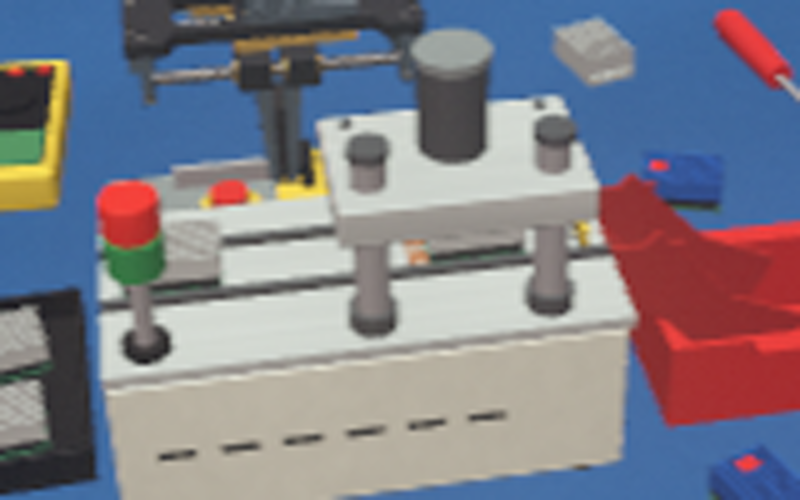

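The scene shows the catch slid right, the red button uncovered at (228,195), and the fingers stalled at the stop with 5.5 N. Next I'll back off over the button and press.

>>> arm_command([
  {"delta_pos": [0, 10, 0], "roll": 0, "jaw": 0},
  {"delta_pos": [0, 25, 0], "roll": 0, "jaw": 0},
  {"delta_pos": [0, 37, 0], "roll": 0, "jaw": 0},
  {"delta_pos": [0, 37, 0], "roll": 0, "jaw": 0},
  {"delta_pos": [0, 37, 6], "roll": 0, "jaw": 0},
  {"delta_pos": [0, 37, 10], "roll": 0, "jaw": 0},
  {"delta_pos": [0, 37, 13], "roll": 0, "jaw": 0},
  {"delta_pos": [0, 37, 16], "roll": 0, "jaw": 0},
  {"delta_pos": [0, 37, 18], "roll": 0, "jaw": 0},
  {"delta_pos": [0, 37, 19.5], "roll": 0, "jaw": 0},
  {"delta_pos": [0, 37, 20.5], "roll": 0, "jaw": 0},
  {"delta_pos": [0, 37, 20.5], "roll": 0, "jaw": 0},
  {"delta_pos": [0, 37, 20.5], "roll": 0, "jaw": 0},
])

```text
time_s: 4.87
ee_pos: [521.3, -102.0, 89.2]
ee_rot: [180.0, -0.0, -6.0]
force: [-4.2, 0.1, 14.1]
gripper_width: 0.8
gripper_force: 6.9
```

Button bottomed: z 89.2 with 14 N. Now rise and check the gate.

>>> arm_command([
  {"delta_pos": [0, 0, -30], "roll": 0, "jaw": 0},
  {"delta_pos": [0, 0, -65], "roll": 0, "jaw": 0},
  {"delta_pos": [0, 0, -100], "roll": 0, "jaw": 0},
  {"delta_pos": [0, 0, -148], "roll": 0, "jaw": 0},
  {"delta_pos": [0, 0, -148], "roll": 0, "jaw": 0},
  {"delta_pos": [0, 0, -148], "roll": 0, "jaw": 0},
])

```text
time_s: 5.37
ee_pos: [523.3, -102.2, 238.6]
ee_rot: [180.0, -0.4, -6.0]
force: [-0.6, 0.1, 0.2]
gripper_width: 0.3
gripper_force: 0.0
```

```bash
python3 - <<'E'
from h import *
s=env.state(); e=s['ee_pos']; a=np.radians(-6); d=e-[617.4,45.4,0]
print(e, np.cos(a)*d[0]+np.sin(a)*d[1], -np.sin(a)*d[0]+np.cos(a)*d[1])
f=grab('top'); g=grab('scene')
A=cv2.resize(f['img'][125:210,225:345],(792,561),interpolation=cv2.INTER_CUBIC)
cv2.imwrite('pics/t2.png',A)
hsv=cv2.cvtColor(g['img'],cv2.COLOR_BGR2HSV)
W=lambda X:np.array([617.4,45.4,0])+np.array([np.cos(a)*X[0]-np.sin(a)*X[1],np.sin(a)*X[0]+np.cos(a)*X[1],X[2]])
u,v=map(int,proj(g,W((35,47,130)))); print('gate px',u,v,[tuple(hsv[v+j,u+i]) for j in(-2,0,2) for i in(-2,0,2)])
# module top left edge x rays
P=pts(f); dd=P-[617.4,45.4,0]; x=np.cos(a)*dd[...,0]+np.sin(a)*dd[...,1]; y=-np.sin(a)*dd[...,0]+np.cos(a)*dd[...,1]
for lo,hi in((-60,30),(-240,-140)):
    m=(P[...,2]>134)&(P[...,2]<150)&(y>lo)&(y<hi)&(x>0)&(x<60)
    print(m.sum(),np.percentile(y[m],[2,98]),np.percentile(x[m],[2,98]))
E
```

```text
[ 523.28848843 -102.22319088  238.63444955] -78.16513357866555 -156.65182727768322
gate px 275 202 [(np.uint8(14), np.uint8(17), np.uint8(161)), (np.uint8(15), np.uint8(19), np.uint8(161)), (np.uint8(15), np.uint8(16), np.uint8(160)), (np.uint8(17), np.uint8(15), np.uint8(153)), (np.uint8(13), np.uint8(15), np.uint8(153)), (np.uint8(17), np.uint8(15), np.uint8(152)), (np.uint8(12), np.uint8(18), np.uint8(142)), (np.uint8(20), np.uint8(12), np.uint8(130)), (np.uint8(42), np.uint8(8), np.uint8(168))]
146 [-44.67152752  10.3632188 ] [15.58827782 40.10248485]Traceback (most recent call last):
  File "<stdin>", line 14, in <module>
    return _quantile_unchecked(
        a, q, axis, out, overwrite_input, method, keepdims, weights)
    return _ureduce(a,
                    func=_quantile_ureduce_func,
    ...<5 lines>...
                    overwrite_input=overwrite_input,
                    method=method)
    r = func(a, **kwargs)
    result = _quantile(arr,
                       quantiles=q,
    ...<2 lines>...
                       out=out,
                       weights=wgt)
    slices_having_nans = np.isnan(arr[-1, ...])
                                  ~~~^^^^^^^^^
IndexError: index -1 is out of bounds for axis 0 with size 0
```

View pics/t2.png

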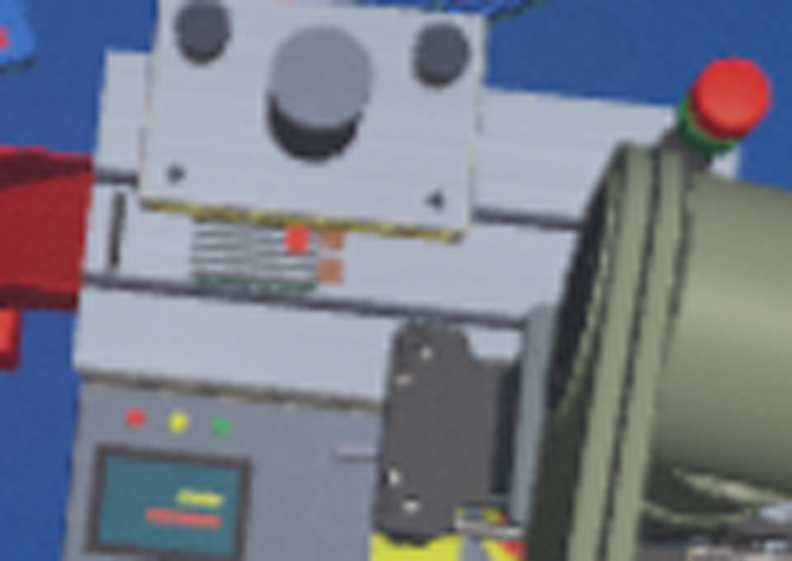

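The gate is now a dark slot at (118,230), so it has dropped. The module's rear face is at y about -45 and its console side at x about 16. Next I'll move over the lane behind the module, high.

>>> arm_command([
  {"delta_pos": [20, -20, 0], "roll": 0, "jaw": 0},
  {"delta_pos": [45, -42, 0], "roll": 0, "jaw": 0},
  {"delta_pos": [70, -65, 0], "roll": 0, "jaw": 0},
  {"delta_pos": [84, -81, 0], "roll": 0, "jaw": 0},
  {"delta_pos": [84, -81, 0], "roll": 0, "jaw": 0},
  {"delta_pos": [84, -81, 0], "roll": 0, "jaw": 0},
  {"delta_pos": [84, -81, 0], "roll": 0, "jaw": 0},
  {"delta_pos": [84, -81, 0], "roll": 0, "jaw": 0},
])

```text
time_s: 6.13
ee_pos: [612.2, -31.2, 234.5]
ee_rot: [180.0, 0.1, -6.1]
force: [0.1, 0.3, 1.1]
gripper_width: 0.1
gripper_force: 0.0
```

>>> arm_command([
  {"delta_pos": [2.5, 0, 20], "roll": 0, "jaw": 0},
  {"delta_pos": [2.5, 0, 40], "roll": 0, "jaw": 0},
  {"delta_pos": [2.5, 0, 55], "roll": 0, "jaw": 0},
  {"delta_pos": [2.5, 0, 68], "roll": 0, "jaw": 0},
  {"delta_pos": [2.5, 0, 78], "roll": 0, "jaw": 0},
  {"delta_pos": [2.5, 0, 86], "roll": 0, "jaw": 0},
  {"delta_pos": [2.5, 0, 92], "roll": 0, "jaw": 0},
  {"delta_pos": [2.5, 0, 95], "roll": 0, "jaw": 0},
  {"delta_pos": [2.5, 0, 95], "roll": 0, "jaw": 0},
])

```text
time_s: 6.88
ee_pos: [615.7, -31.0, 140.1]
ee_rot: [180.0, 0.0, -6.0]
force: [-1.6, -0.3, 0.0]
gripper_width: 0.5
gripper_force: 0.0
```

```bash
python3 - <<'E'
from h import *
s=env.state(); e=s['ee_pos']; a=np.radians(-6); d=e-[617.4,45.4,0]
print(e, s['force'],np.cos(a)*d[0]+np.sin(a)*d[1], -np.sin(a)*d[0]+np.cos(a)*d[1])
g=grab('scene'); cv2.imwrite('pics/g3.png',cv2.resize(g['img'][130:240,170:310],None,fx=5.4,fy=5.4,interpolation=cv2.INTER_CUBIC))
E
```

```text
[615.67045067 -30.95714317 140.12158583] [-1.57083983 -0.31611932  0.01912273] 6.261420153861256 -76.11963788226792
```

View pics/g3.png

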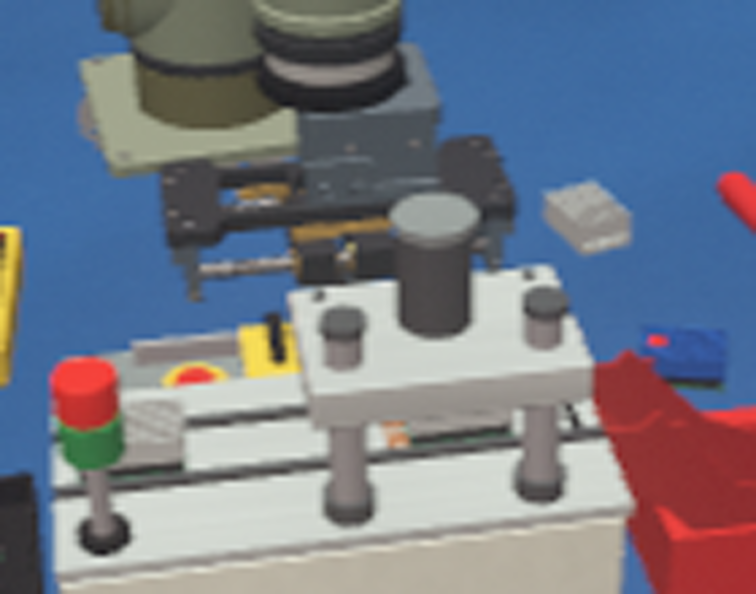

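No contact so far. Tool behind the module, body above the plate. I'll push gently and watch the force.

>>> arm_command([
  {"delta_pos": [0, -3, 0], "roll": 0, "jaw": 0},
  {"delta_pos": [0, -6, 0], "roll": 0, "jaw": 0},
  {"delta_pos": [0, -9, 0], "roll": 0, "jaw": 0},
  {"delta_pos": [0, -12, 0], "roll": 0, "jaw": 0},
  {"delta_pos": [0, -15, 0], "roll": 0, "jaw": 0},
  {"delta_pos": [0, -18, 0], "roll": 0, "jaw": 0},
  {"delta_pos": [0, -21, 0], "roll": 0, "jaw": 0},
  {"delta_pos": [0, -24, 0], "roll": 0, "jaw": 0},
  {"delta_pos": [0, -27, 0], "roll": 0, "jaw": 0},
  {"delta_pos": [0, -30, 0], "roll": 0, "jaw": 0},
])

```text
time_s: 7.77
ee_pos: [619.0, -0.8, 140.4]
ee_rot: [180.0, 0.0, -6.0]
force: [-0.6, -0.3, 0.8]
gripper_width: 0.6
gripper_force: 0.5
```

```bash
cat > m.py <<'E'
from h import *
s=env.state(); e=s['ee_pos']; a=np.radians(-6); d=e-[617.4,45.4,0]
print(e, s['force'],np.cos(a)*d[0]+np.sin(a)*d[1], -np.sin(a)*d[0]+np.cos(a)*d[1])
g=grab('scene'); P=pts(g); dd=P-[617.4,45.4,0]; x=np.cos(a)*dd[...,0]+np.sin(a)*dd[...,1]; y=-np.sin(a)*dd[...,0]+np.cos(a)*dd[...,1]
m=(P[...,2]>127)&(P[...,2]<143)&(y>-75)&(y<120)&(x>48)&(x<60)
print(m.sum(),np.percentile(y[m],[3,97]) if m.any() else '')
E
python3 m.py
```

```text
[619.01588875  -0.81904911 140.40676639] [-0.61273434 -0.28918897  0.77411278] 6.4382429232348795 -45.79694995697093
56 [-39.82830522   7.87977477]
```

>>> arm_command([
  {"delta_pos": [0, -3, 0], "roll": 0, "jaw": 0},
  {"delta_pos": [0, -6, 0], "roll": 0, "jaw": 0},
  {"delta_pos": [0, -9, 0], "roll": 0, "jaw": 0},
  {"delta_pos": [0, -12, 0], "roll": 0, "jaw": 0},
  {"delta_pos": [0, -15, 0], "roll": 0, "jaw": 0},
  {"delta_pos": [0, -18, 0], "roll": 0, "jaw": 0},
  {"delta_pos": [0, -21, 0], "roll": 0, "jaw": 0},
  {"delta_pos": [0, -24, 0], "roll": 0, "jaw": 0},
])

```text
time_s: 8.48
ee_pos: [621.6, 23.2, 140.4]
ee_rot: [180.0, -0.0, -6.0]
force: [-0.2, -0.2, 1.2]
gripper_width: 0.5
gripper_force: 0.4
```

```bash
python3 m.py; python3 - <<'E'
from h import *
g=load('scene'); cv2.imwrite('pics/g4.png',cv2.resize(g['img'][170:250,210:330],None,fx=6.5,fy=6.5,interpolation=cv2.INTER_CUBIC))
E
```

```text
[621.60740705  23.21799303 140.44076046] [-0.2470611  -0.15440139  1.18954056] 6.503009538866221 -21.620697824711684
35 [-16.42269921  39.06317537]
```

View pics/g4.png

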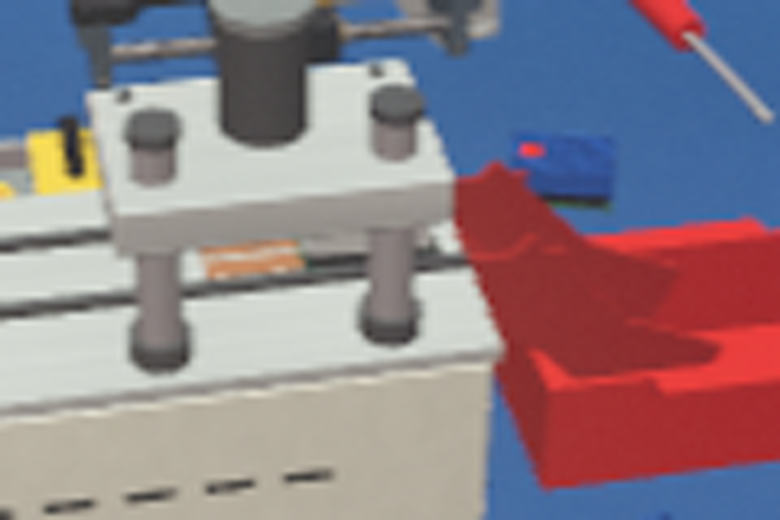

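The copper deck contacts at (250,258) are now exposed and the module's rear is at (300,262), so the push works. Continuing over the ledge.

>>> arm_command([
  {"delta_pos": [0, -3, 0], "roll": 0, "jaw": 0},
  {"delta_pos": [0, -6, 0], "roll": 0, "jaw": 0},
  {"delta_pos": [0, -9, 0], "roll": 0, "jaw": 0},
  {"delta_pos": [0, -12, 0], "roll": 0, "jaw": 0},
  {"delta_pos": [0, -15, 0], "roll": 0, "jaw": 0},
  {"delta_pos": [0, -18, 0], "roll": 0, "jaw": 0},
  {"delta_pos": [0, -21, 0], "roll": 0, "jaw": 0},
  {"delta_pos": [0, -24, 0], "roll": 0, "jaw": 0},
  {"delta_pos": [0, -27, 0], "roll": 0, "jaw": 0},
  {"delta_pos": [0, -30, 0], "roll": 0, "jaw": 0},
  {"delta_pos": [0, -33, 0], "roll": 0, "jaw": 0},
  {"delta_pos": [0, -36, 0], "roll": 0, "jaw": 0},
  {"delta_pos": [0, -39, 0], "roll": 0, "jaw": 0},
  {"delta_pos": [0, -42, 0], "roll": 0, "jaw": 0},
  {"delta_pos": [0, -45, 0], "roll": 0, "jaw": 0},
  {"delta_pos": [0, -48, 0], "roll": 0, "jaw": 0},
])

```text
time_s: 9.87
ee_pos: [626.3, 70.7, 140.6]
ee_rot: [180.0, 0.0, -6.0]
force: [-2.7, -2.4, 2.7]
gripper_width: 0.1
gripper_force: 1.8
```

```bash
python3 m.py; python3 - <<'E'
from h import *
g=load('scene'); cv2.imwrite('pics/g5.png',cv2.resize(g['img'][170:270,230:370],None,fx=5.6,fy=5.6,interpolation=cv2.INTER_CUBIC))
E
```

```text
[626.32189597  70.65656637 140.57452378] [-2.70309198 -2.35313569  2.67499712] 6.232990817296688 26.050800327142422
57 [35.95445677 83.41186984]
```

View pics/g5.png

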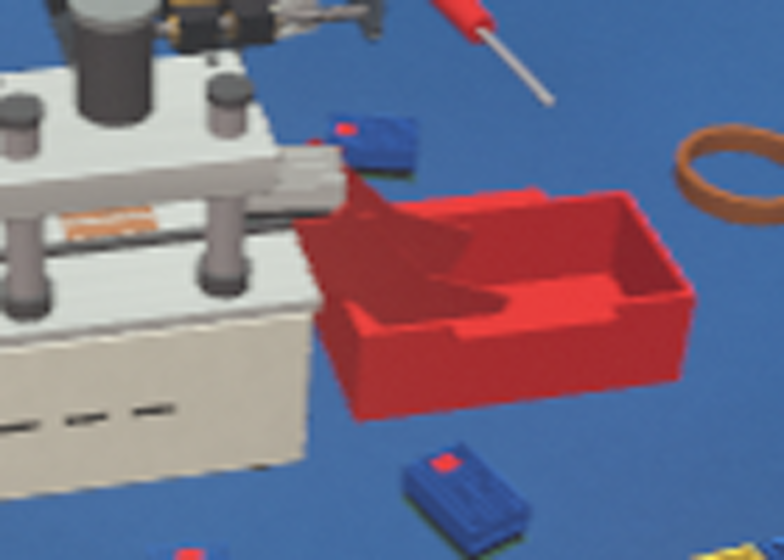

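The module at (310,180) hangs over the ledge, about to tip. A bit more.

>>> arm_command([
  {"delta_pos": [0, -3, 0], "roll": 0, "jaw": 0},
  {"delta_pos": [0, -6, 0], "roll": 0, "jaw": 0},
  {"delta_pos": [0, -9, 0], "roll": 0, "jaw": 0},
  {"delta_pos": [0, -12, 0], "roll": 0, "jaw": 0},
  {"delta_pos": [0, -15, 0], "roll": 0, "jaw": 0},
  {"delta_pos": [0, -18, 0], "roll": 0, "jaw": 0},
  {"delta_pos": [0, -18, 0], "roll": 0, "jaw": 0},
  {"delta_pos": [0, -18, 0], "roll": 0, "jaw": 0},
  {"delta_pos": [0, -18, 0], "roll": 0, "jaw": 0},
  {"delta_pos": [0, -18, 0], "roll": 0, "jaw": 0},
  {"delta_pos": [0, -18, 0], "roll": 0, "jaw": 0},
])

```text
time_s: 10.83
ee_pos: [628.5, 88.5, 140.4]
ee_rot: [180.0, -0.0, -6.0]
force: [-0.5, 0.6, 0.6]
gripper_width: 0.3
gripper_force: 0.0
```

```bash
python3 m.py; python3 - <<'E'
from h import *
g=load('scene'); cv2.imwrite('pics/g6.png',cv2.resize(g['img'][170:270,230:370],None,fx=5.6,fy=5.6,interpolation=cv2.INTER_CUBIC))
E
```

```text
[628.52671932  88.46187446 140.37187493] [-0.48252269  0.58341357  0.62029687] 6.564574423874231 43.98903587281725
0
```

View pics/g6.png

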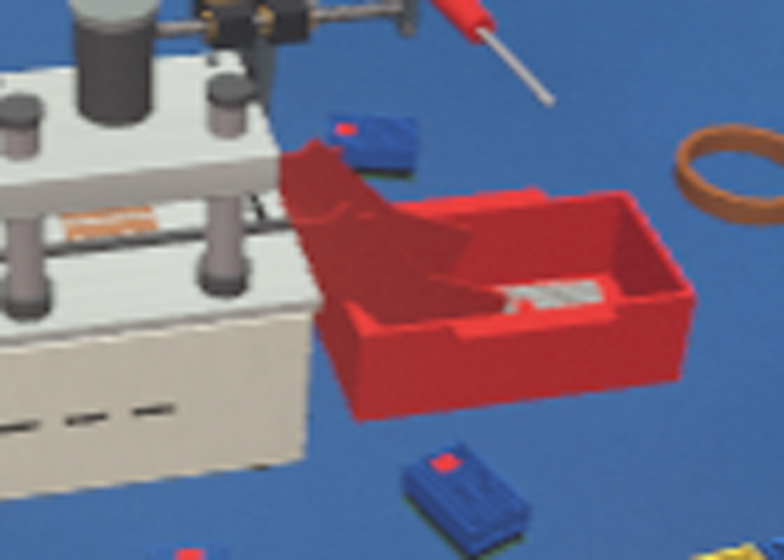

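The module lies in the bin at (555,295). Retreat straight up.

>>> arm_command([
  {"delta_pos": [-2, 0, -20], "roll": 0, "jaw": 0},
  {"delta_pos": [-4, 0, -45], "roll": 0, "jaw": 0},
  {"delta_pos": [-5, 0, -75], "roll": 0, "jaw": 0},
  {"delta_pos": [-5, 0, -100], "roll": 0, "jaw": 0},
  {"delta_pos": [-5, 0, -110], "roll": 0, "jaw": 0},
  {"delta_pos": [-5, 0, -110], "roll": 0, "jaw": 0},
  {"delta_pos": [-5, 0, -110], "roll": 0, "jaw": 0},
  {"delta_pos": [-5, 0, -110], "roll": 0, "jaw": 0},
  {"delta_pos": [-5, 0, -110], "roll": 0, "jaw": 0},
  {"delta_pos": [-5, 0, -110], "roll": 0, "jaw": 0},
])

```text
time_s: 11.72
ee_pos: [622.9, 89.0, 248.6]
ee_rot: [180.0, 0.2, -6.0]
force: [-0.3, -0.5, -0.8]
gripper_width: 0.4
gripper_force: 0.0
```

```bash
python3 m.py; python3 - <<'E'
from h import *
a=np.radians(-6)
g=load('scene'); hsv=cv2.cvtColor(g['img'],cv2.COLOR_BGR2HSV); P=pts(g); dd=P-[617.4,45.4,0]; x=np.cos(a)*dd[...,0]+np.sin(a)*dd[...,1]; y=-np.sin(a)*dd[...,0]+np.cos(a)*dd[...,1]
m=(hsv[...,1]<90)&(y>95)&(y<285)&(abs(x-35)<48)&(P[...,2]<80); print('module',m.sum(),np.median(x[m]),np.percentile(y[m],[5,95]),np.percentile(P[m][:,2],[5,95]))
yel=cv2.inRange(hsv,(20,120,120),(36,255,255))>0
m=yel&(abs(P[...,2]-102)<4)&(x<-40)&(x>-130)&(y<0)&(y>-200); print('catch',np.percentile(y[m],[1,99]))
E
python3 -c "
from workcell import env
print(env.job_done())"
```

```text
[622.8669714   88.98235223 248.5867652 ] [-0.31606213 -0.49144014 -0.81708644] 0.881426451817318 43.91505766565545
0 
module 944 35.79805656331556 [105.27984505 274.20926735] [-756.71373145   25.3727711 ]
catch [-126.16858117  -97.65552136]
the job is handed in; nothing more can be done
None
```

The job is handed in at about 12 s: the catch is fully aside, the button is down with the gate dropped, and the failed module was last seen in the reject bin; `job_done()` gave no verdict, and I did not re-measure the waiting module or the other things on the bench afterwards.

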